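Open the water filler of a chocolate warmer

ROBOT

A 6-joint arm with a two-finger parallel gripper is mounted at the origin on the work surface. World frame = base frame: x ahead of the robot, y to its left, z up, the work surface at z = 0. Lengths are in m, angles in rad, forces in N, time in s.
With the tool pointing down it reaches from about 0.4 to 0.825 m from the base axis. Payload 7 kg.
Tool frame: the origin (TCP) lies at the very end of the fingers, on their centre line; the grasp point (between the pads) lies arm.hold_point_z behind it (arm.hold_point_z is the distance from the TCP to the grasp point, in m); z points along the fingers, y is the line along which they close (so a half turn about z gives the same grasp; the last joint's range is limited). The gripper opens to 88 mm and grips with 3 to 60 N. Pads are 19 mm wide; open, the fingers measure 130 mm over their backs; the gripper's body (78 mm by 193 mm) begins 47 mm behind the grasp point.
Start: joints at [1.428, 0.359, 0.012, 0, -1.224, -0.288], TCP at [0.282, 0.613, 0.227] pointing down, gripper open.
Joint ranges: [-3.07, 3.07], [-1.43, 2.12], [-1.02, 1.25], [-3.03, 1.67], [-3.05, -0], [-3.03, 3.03]. Speed limits (rad/s): [2.39, 2.39, 3.01, 3.14, 3.14, 3.14].

INTERFACE

Orientations are given as [roll, pitch, yaw] about the fixed x, y, z axes, in that order (R = Rz(yaw) Ry(pitch) Rx(roll)).
In Python, from station import arm gives the robot as it stands.
- The arm moves only by the shell command python3 -m creep 'ROWS' [FORCE]. ROWS is a JSON list of rows, 1 to 20 of them, each written [opening, [dx, dy, dz], turn]: the finger opening in m, then dx, dy, dz in parts of the range, where 1.0 means 0.8 m, then a turn about the tool's z in a scale on which 1.0 is 180 degrees; each row is the pose to reach, as a shift and turn from the pose commanded when the command began, along the tool's axes at that moment; what a row does not reach only later rows make up. A row lasts 1/12 s, in which the tool goes at most 0.0417 m and 0.125 rad, less where a joint would pass 70% of its speed; a pose out of reach is approached as far as the arm can. The fingers move at their own pace and stop on an object; FORCE is the grip in N (left out, the last holds). Time passes only in rows, so rows that do not move let the fingers close. It prints the time, the measured TCP pose, the force, the opening and the grip force at its end. A shift or turn number past 1, either way, is cut back to 1. Input that does not fit is refused with a message, and nothing moves.
- arm.get_state(): the state, without advancing time (a new reading comes with each control period).
- arm.grab_frame(name): name is "scene" or "top" or "wrist"; returns the picture (480x640x3 uint8, red, green, blue); there is no depth.
- arm.camera_params(name): a dict with "fx", "fy", "cx", "cy" (pixels), "T" (4x4, takes a point from camera to world coordinates); the wrist camera has in their place "hand_eye" (4x4, takes a point from camera to tool coordinates, whose origin is the TCP and whose axes are the flange's). Camera axes: x right, y down, z forward; pixel columns grow to the right and rows downward; lengths in m; the calibration is good to about 2 mm. A picture is of the moment at which its call begins: read the wrist's pose just before it. camera_params takes no time and is no camera call.
- arm.job_done(): hands the job in; it is judged then, once.
The state is a dict: "t": time; "q": joint angles; "qd": joint speeds; "joint_efforts": joint torques, N m; "eef_pos": TCP position; "ee_rot": TCP orientation; "force": force on the tool from outside, world axes, zero at the start; "moment": the same for the moment, N m; "width": finger opening in m; "gripper_force": force on a finger pad.
Only numpy, scipy, OpenCV 4.12 (cv2) and the standard library are available. Lean on these libraries where they do the work, as an engineer would, in place of code of your own. Each camera call takes 0.05 s, during which the arm holds its last target. There are 200 camera calls.

TASK

Open the warmer's water filler for topping up: flip the red tab on the filler cap up until it stands upright, unscrew the cap anticlockwise by it until you feel it come free, then lift the cap out and stand it upright in the small metal dish, tab still up. Feel your way and never force it: do not pull while the thread still holds, do not wrench it against the stop beyond, do not press hard on it. Leave the other things on the counter where they are, and do not shove the dish about.

Things in the scene. Friction and masses are not known exactly. Their poses are not given: they have to be found in the camera images.
- warmer: Fixed stainless water-bath chocolate warmer, 270 x 340 x 150 mm high, front (black panel, dial) at its -x side. Origin: centre of its underside. Its pan lid (215 x 175 mm, centre 65 mm to +y, with its knob 42 mm above the deck) stands beside the filler. The louvred side is -y.
- filler (a point): Centre of the filler mouth, on the warmer's deck near its front -y corner: on the neck's axis, level with the neck's rim, 183 mm above the counter, 33 mm above the deck. Axes as the warmer.
- neck: Fixed round stainless filler neck, 72 mm outside, 33 mm tall on the deck. Origin: on its axis at deck level, z up. The cap's head sits sunk in it (59 mm bore), flush with its rim, so only the tab can be gripped. Two-start quick thread, hidden; where it starts round the neck is not told. It bears 12 N of pull on the held cap, or about 30 N pressed down.
- stops: The two sprung stop pins inside the neck, out of sight under the cap, that end its unscrewing; the lugs meet them 18.5 mm from the axis, 15 deg after coming free. They give 0.15 rad and bear 10 N (a twist of 0.18 Nm), far less than the 0.3 to 0.4 Nm it takes to break the cap loose. Origin as the neck's.
- cap: Loose black filler cap, 90 g: plug 13 mm, lugs 41 mm across, head 54 mm wide, 12 mm thick. Origin: centre of its underside, z up; x points to the folded tab's lip, y along the hinge. Screwed in, origin 8 mm above the neck's; a sprung gasket pushes it up with 17 N. Anticlockwise (+z) it rises 3 mm and is free after 80 to 115 deg (how tight it is varies): then the gasket's push is gone (felt).
- tab (a joint): Stiff hinge of the red tab on the cap: 0 folded flat on the cap, 1.57 upright, end stop 1.9 rad; stays where left (about 2 N at the lip to move). Hinge axis: across the cap's axis, along cap y, 30.5 mm above the cap's origin.
- tab_lip (a point): Middle of the thick lip of the red tab, 26 mm from the hinge. Tab: 34 mm wide along cap y, 30 mm long, 6 mm thick, 8 mm at the last 8 mm; 2.5 mm clear of the cap's top when folded. Site x points from hinge to lip, y along the hinge, z out of its upper face. Folded, the side edges can be pinched by the fingertips.
- dish: Loose round shallow metal dish for the cap, 110 mm across, 14 mm high, flat inner floor 98 mm across and 4 mm up. Origin: centre of its underside.
- jug: Bystander: steel milk jug with a handle, 72 mm across, 80 mm tall. Origin: centre of its underside.
- jar: Bystander: glass sugar jar with a wooden lid, 68 mm across, 80 mm tall. Origin: centre of its underside.
- cup: Bystander: white espresso cup, 54 mm across, 50 mm tall, standing on the warmer's deck behind the filler. Origin: centre of its underside.
- spatula: Bystander: spatula lying on the counter. Origin: centre of its underside.
- syrup: Bystander: tall amber syrup bottle, 66 mm across, 210 mm tall. Origin: centre of its underside.
- tin: Bystander: mint green round tin, 94 mm across, 70 mm tall. Origin: centre of its underside.

How it is judged:
On the way, in this order (a step that is already met when the one before it is completed fails the run):
1. the tab stands up while the cap still sits in the neck (value of joint tab above 1.3 rad and z of cap in the frame of neck below 0.0145 m), for 0.2 s.
2. the cap is lifted clear of the neck (z of cap in the frame of neck above 0.04 m), for 0.1 s.
At the end, for the whole second after the job is handed in: the cap stands upright (within 0.2 rad) and still on the floor of the dish, within 30 mm of its centre, its tab still up (over 1 rad) (horizontal distance between cap and dish below 0.03 m and z of cap in the frame of dish below 0.012 m and angle between cap's own z axis and vertical below 0.2 rad and linear speed of cap below 0.02 m/s and value of joint tab above 1 rad); the robot touches nothing.
It fails at once if the cap is forced in its neck (contact force between cap and neck above 48 N).
It fails at once if the cap is wrenched against its stop pins (contact force between cap and stops above 10 N).
It fails at once if a bystander is moved more than 30 mm (distance of any of jug, jar, cup, spatula, syrup, tin from where it was at the start of the episode above 0.03 m).
It fails at once if the dish is pushed more than 40 mm away (distance of dish from where it was at the start of the episode above 0.04 m).
It also fails if it takes over 70 s, if anything falls off the work surface, if the arm or the gripper's body presses on something with over 40 N, if the wrist force passes 120 N, or if a joint passes its speed limit or range.

## Working session

There is one attempt and no reset: what is moved stays moved. The work goes in short steps, Python scripts to look and compute and a shell command to move; the robot and the scene stay as the last step left them, time stands still between calls to the robot, and variables do not carry over. Pictures are saved under pics/ and viewed, at most 10 in all, crops included, and the job is handed in when it is done.

```bash
ls; mkdir -p pics; python3 - <<'E'
from station import arm
import cv2
for n in("scene","top"):
    im=arm.grab_frame(n); cv2.imwrite(f"pics/{n}0.png",im[:,:,::-1])
    print(n,arm.camera_params(n))
print(arm.get_state()); print(arm.hold_point_z, arm.camera_params("wrist"))
E
```

```text
pics
scene {'fx': 482.8261158599928, 'fy': 482.8261158599928, 'cx': 319.5082995093295, 'cy': 239.49439494621748, 'T': array([[-0.74036471,  0.45562458, -0.49423309,  1.10132184],
       [ 0.67181272,  0.47640268, -0.56719323,  0.68021006],
       [-0.0229732 , -0.75196192, -0.65880612,  0.84587504],
       [ 0.        ,  0.        ,  0.        ,  1.        ]])}
top {'fx': 463.3684141495413, 'fy': 463.3684141495413, 'cx': 320.4336221180272, 'cy': 254.23500998700507, 'T': array([[-0.01039046, -0.98507413,  0.17181677,  0.38890871],
       [-0.99991947,  0.01148764,  0.00539271,  0.05428578],
       [-0.00728599, -0.1717469 , -0.98511416,  1.26306226],
       [ 0.        ,  0.        ,  0.        ,  1.        ]])}
{'t': 0.1, 'q': array([ 1.42810406e+00,  3.59297111e-01,  1.11924228e-02, -3.09414811e-04,
       -1.22406970e+00, -2.88084191e-01]), 'qd': array([ 0.00181597, -0.00163558,  0.00261228,  0.00130655,  0.00156236,
        0.00106817]), 'joint_efforts': array([-1.47476880e-03, -5.84160948e+01,  2.93753421e+01,  7.01547906e+00,
        1.01672669e-02, -4.71262956e-05]), 'eef_pos': array([0.28172011, 0.61295147, 0.2257462 ]), 'ee_rot': array([ 3.14018873e+00, -1.12663736e-04, -4.30881727e-01]), 'force': array([-0.2144616 ,  0.03336009, -0.20050569]), 'moment': array([ 0.02074828, -0.02356821, -0.00460515]), 'gripper_force': 0.0, 'width': 0.08763117221508522}
0.0188 {'fx': 379.80547579978395, 'fy': 379.80547579978395, 'cx': 324.21940927792576, 'cy': 236.61438975110667, 'hand_eye': array([[-5.53924084e-04, -9.50771322e-01, -3.09892863e-01,
         8.42348344e-02],
       [ 9.99999699e-01, -6.95081372e-04,  3.45085449e-04,
        -1.14545794e-03],
       [-5.43498105e-04, -3.09892578e-01,  9.50771421e-01,
        -1.57175765e-01],
       [ 0.00000000e+00,  0.00000000e+00,  0.00000000e+00,
         1.00000000e+00]])}
```

View pics/top0.png

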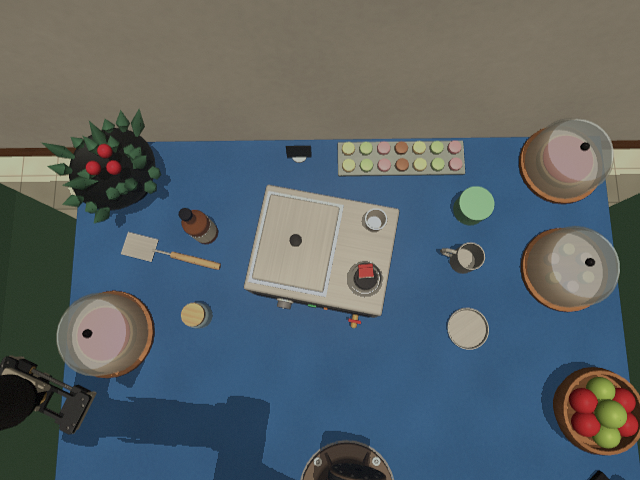

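View pics/scene0.png

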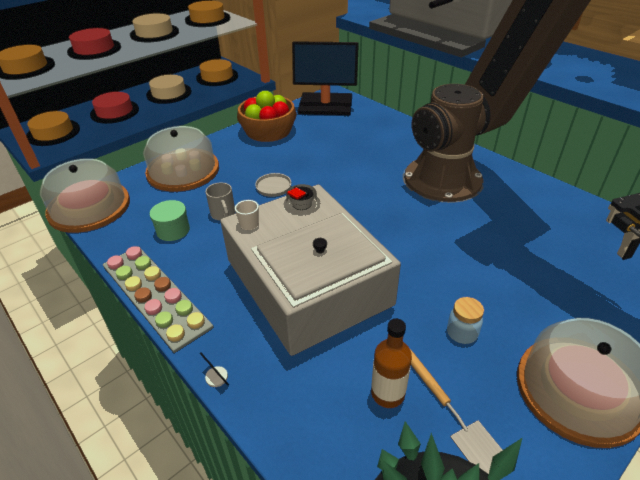

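```bash
cat > h.py <<'E'
from station import arm
import numpy as np, cv2
from scipy.spatial.transform import Rotation as R
def tool():
    s=arm.get_state(); T=np.eye(4); T[:3,:3]=R.from_euler('xyz',s['ee_rot']).as_matrix(); T[:3,3]=s['eef_pos']; return T,s
def hit(u,v,z,name="top",Tw=None):
    c=arm.camera_params(name); T=c['T'] if name!="wrist" else Tw@c['hand_eye']
    d=T[:3,:3]@np.array([(u-c['cx'])/c['fx'],(v-c['cy'])/c['fy'],1]); return T[:3,3]+d*(z-T[2,3])/d[2]
def proj(p,name="wrist",Tw=None):
    c=arm.camera_params(name); T=c['T'] if name!="wrist" else Tw@c['hand_eye']
    q=np.linalg.inv(T)@np.append(p,1); return c['fx']*q[0]/q[2]+c['cx'],c['fy']*q[1]/q[2]+c['cy']
def togo(p,yaw=None):
    T,s=tool(); print("d tool",np.round(T[:3,:3].T@(np.array(p)-T[:3,3]),4), "rot z", None if yaw is None else round(-(yaw-s['ee_rot'][2]),3))
E
python3 - <<'E'
from h import *
im=cv2.imread("pics/top0.png")
cv2.imwrite("pics/c0.png",cv2.resize(im[180:360,240:500],None,fx=3,fy=3,interpolation=cv2.INTER_CUBIC)[:540,:780])
for n,u,v,z in [("filler",365,280,.183),("dish rim",468,328,.014),("jug",469,257,.08),("cup",375,219,.2),("c1",268,187,.15),("c2",399,210,.15),("c3",381,315,.15),("c4",247,291,.15)]: print(n,hit(u,v,z).round(3))
E
```

```text
filler [ 0.515 -0.044  0.183]
dish rim [ 0.403 -0.329  0.014]
jug [ 0.584 -0.323  0.08 ]
cup [ 0.657 -0.069  0.2  ]
c1 [0.755 0.19  0.15 ]
c2 [ 0.692 -0.135  0.15 ]
c3 [ 0.434 -0.082  0.15 ]
c4 [0.495 0.238 0.15 ]
```

View pics/c0.png

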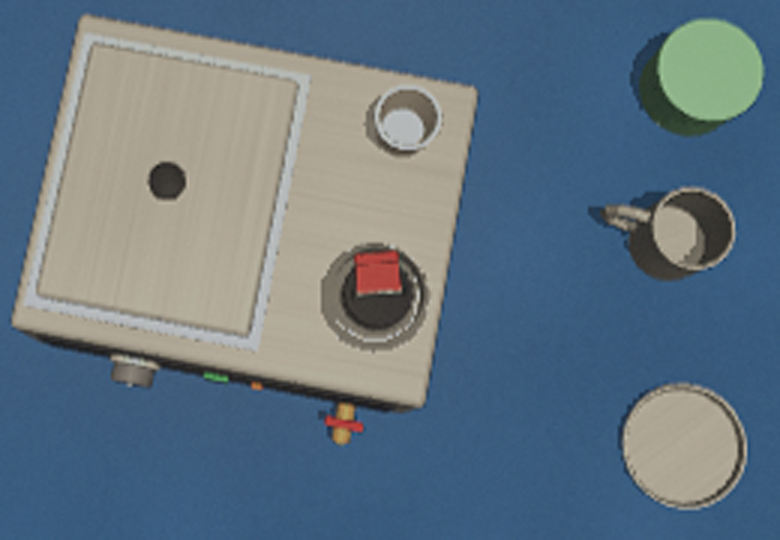

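The manual's scale: shifts go in shares of 0.8 m and turns go in shares of 180 degrees. Converting my numbers, -0.1 m / 0.8 = -0.125, -0.08 m / 0.8 = -0.1.

```bash
python3 - <<'E'
from h import *
print(hit(364.7,279,.183).round(4),hit(468,328.7,.014).round(4),hit(379/3+240,293.5/3+180,.1885).round(4))
togo([.515,-.044,.30],0)
E
python3 -m creep '[[0.06, [0, 0, -0.05], 0], [0.06, [0, 0, -0.1], 0], [0.06, [0, 0, -0.125], 0]]'
```

```text
[ 0.5172 -0.0429  0.183 ] [ 0.4015 -0.3287  0.014 ] [ 0.5192 -0.0463  0.1885]
d tool [ 0.4864  0.4996 -0.0735] rot z -0.431
t: 0.35
eef_pos: [0.2826, 0.614, 0.3311]
ee_rot: [-3.137, -0.001, -0.431]
force: [-0.3, 1.0, 1.9]
width: 0.0733
gripper_force: 0.0
```

To row units: 0.5 m / 0.8 = 0.625, 0.486 m / 0.8 = 0.6075, -0.43 rad / 3.1416 = -0.1369.

```bash
python3 -m creep '[[0.06, [0.0313, 0.0313, 0], -0.0159], [0.06, [0.0625, 0.0625, 0], -0.0318], [0.06, [0.0938, 0.0963, 0], -0.0477], [0.06, [0.125, 0.1288, 0], -0.0637], [0.06, [0.1563, 0.16, 0], -0.0796], [0.06, [0.1875, 0.1925, 0], -0.0955], [0.06, [0.2188, 0.225, 0], -0.1114], [0.06, [0.25, 0.2563, 0], -0.1273], [0.06, [0.2813, 0.2888, 0], -0.1369], [0.06, [0.3125, 0.3213, 0], -0.1369], [0.06, [0.3438, 0.3525, 0], -0.1369], [0.06, [0.375, 0.385, 0], -0.1369], [0.06, [0.4125, 0.4238, 0], -0.1369], [0.06, [0.45, 0.4625, 0], -0.1369], [0.06, [0.4875, 0.5, 0], -0.1369], [0.06, [0.525, 0.5388, 0], -0.1369], [0.06, [0.5625, 0.5775, 0], -0.1369], [0.06, [0.6075, 0.625, 0.025], -0.1369], [0.06, [0.6075, 0.625, 0.0338], -0.1369], [0.06, [0.6075, 0.625, 0.0338], -0.1369]]' && python3 - <<'E'
from h import *
T,s=tool(); np.save("T1.npy",T); print(s['eef_pos'],s['ee_rot'],s['force'])
im=arm.grab_frame("wrist"); cv2.imwrite("pics/w1.png",im[:,:,::-1])
E
```

```text
t: 2.02
eef_pos: [0.5138, -0.0473, 0.2961]
ee_rot: [3.141, 0.005, -0.005]
force: [-0.8, 0.6, -0.2]
width: 0.0598
gripper_force: 0.0
[ 0.51384049 -0.0472533   0.29614683] [ 3.14079401  0.00529349 -0.005018  ] [-0.75651472  0.58080235 -0.2300984 ]
```

View pics/w1.png

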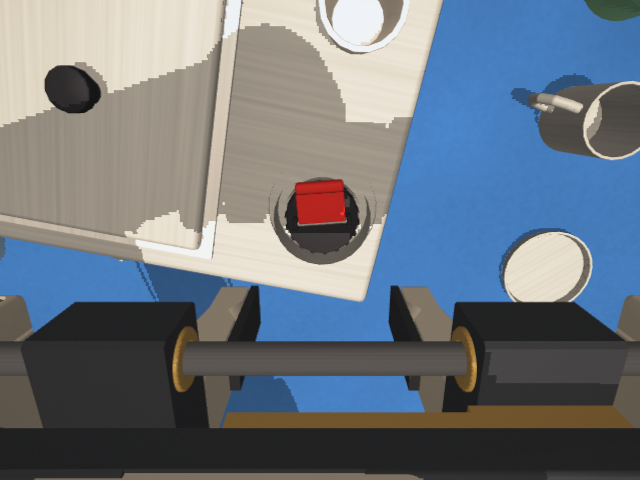

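```bash
python3 - <<'E'
from h import *
im=cv2.imread("pics/w1.png")
cv2.imwrite("pics/w1c.png",cv2.resize(im[165:275,255:390],None,fx=5,fy=5,interpolation=cv2.INTER_CUBIC))
E
```

```text
(no output)
```

View pics/w1c.png

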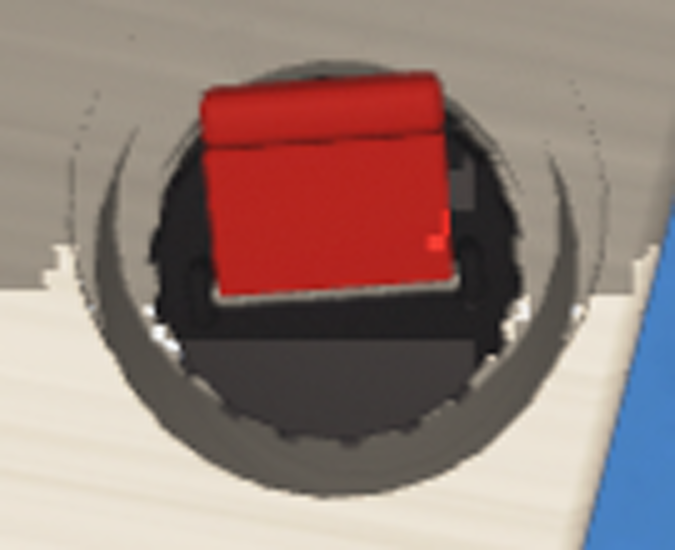

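```bash
python3 - <<'E'
from h import *
T=np.load("T1.npy")
f=lambda u,v,z:hit(255+u/5,165+v/5,z,"wrist",T)
ll,lr,hl,hr=[f(u,v,.1915) for u,v in((205,88),(440,73),(218,297),(457,280))]
for p in(ll,lr,hl,hr):print(p.round(4))
print("w",np.linalg.norm(ll-lr),np.linalg.norm(hl-hr),"len",np.linalg.norm((ll+lr-hl-hr)/2))
d=(ll+lr-hl-hr)/2;print("capyaw",np.arctan2(d[1],d[0]),[np.arctan2((a-b)[0],-(a-b)[1]) for a,b in((lr,ll),(hr,hl))])
print("cap c",f(336,252,.183))
print("hinge mid",(hl+hr)/2,"lip end",(ll+lr)/2)
print("dish",hit(547,270,.014,"wrist",T))
E
```

```text
[ 0.5521 -0.0269  0.1915]
[ 0.554  -0.0595  0.1915]
[ 0.522  -0.0279  0.1915]
[ 0.5243 -0.0622  0.1915]
w 0.03257648104664554 0.034340127724362304 len 0.030018203429393084
capyaw 0.06201760489274305 [np.float64(0.058242955943589005), np.float64(0.06795901362257423)]
cap c [ 0.52624268 -0.04485059  0.183     ]
hinge mid [ 0.52313449 -0.0450511   0.1915    ] lip end [ 0.55309498 -0.04319064  0.1915    ]
dish [ 0.40785194 -0.32553711  0.014     ]
```

```bash
python3 - <<'E'
from h import *
togo([.548,-.0434,.215],.062)
E
```

```text
d tool [ 0.0344 -0.0028  0.0823] rot z -0.067
```

To row units: 0.082 m / 0.8 = 0.1025, 0.06 m / 0.8 = 0.075, -0.067 rad / 3.1416 = -0.0213.

```bash
python3 -m creep '[[0.06, [0.0188, -0.0038, 0.0375], -0.0213], [0.06, [0.0425, -0.0038, 0.075], -0.0213], [0.06, [0.0425, -0.0038, 0.1025], -0.0213], [0.06, [0.0425, -0.0038, 0.1025], -0.0213], [0.06, [0.0425, -0.0038, 0.1025], -0.0213]]' && python3 - <<'E'
from h import *
T,s=tool(); np.save("T2.npy",T); print(s['eef_pos'],s['ee_rot'],s['force'])
im=arm.grab_frame("wrist"); cv2.imwrite("pics/w2.png",im[:,:,::-1])
c=cv2.resize(im[190:440,190:490,::-1],None,fx=2.4,fy=2.4,interpolation=cv2.INTER_CUBIC);cv2.imwrite("pics/w2c.png",c)
E
```

```text
t: 2.48
eef_pos: [0.5481, -0.0405, 0.2174]
ee_rot: [3.141, 0.002, 0.067]
force: [-0.1, 0.1, 1.0]
width: 0.0598
gripper_force: 0.0
[ 0.5481445  -0.04049266  0.21739579] [3.14083503e+00 2.17773407e-03 6.71518514e-02] [-0.11345125  0.10054282  1.03907108]
```

View pics/w2c.png

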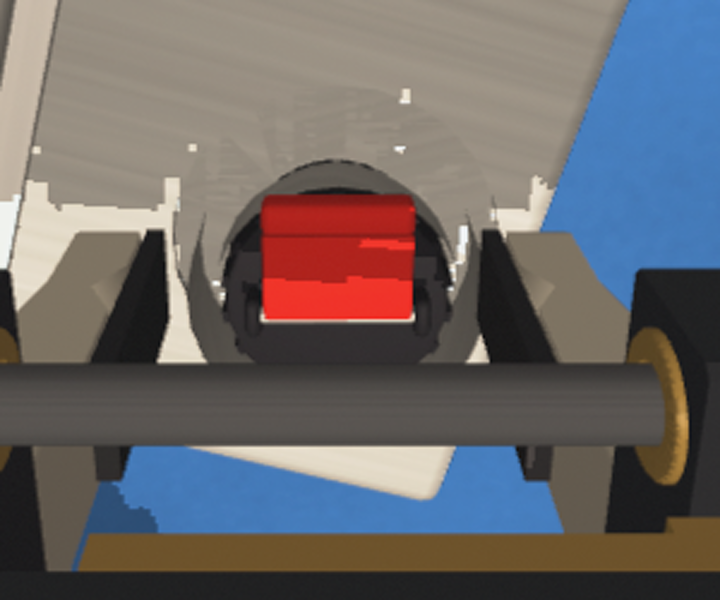

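```bash
python3 - <<'E'
from h import *
T=np.load("T2.npy")
f=lambda u,v,z:hit(190+u/2.4,190+v/2.4,z,"wrist",T)
ll,lr,hl,hr=[f(u,v,.1915) for u,v in((263,196),(413,196),(265,320),(412,321))]
for p in(ll,lr,hl,hr):print(p.round(4))
print("hinge mid",(hl+hr)/2,"lip end",(ll+lr)/2); print((ll+lr-hl-hr)/2)
print(proj(T[:3,3],Tw=T), ((np.array(proj(T[:3,3],Tw=T))-190)*2.4))
togo((ll+lr+hl+hr)/4+[.0095,0,-.0055])
E
```

```text
[ 0.553  -0.0262  0.1915]
[ 0.5551 -0.0588  0.1915]
[ 0.5223 -0.0281  0.1915]
[ 0.5243 -0.0616  0.1915]
hinge mid [ 0.52327997 -0.04481414  0.1915    ] lip end [ 0.55405745 -0.04247528  0.1915    ]
[0.03077748 0.00233886 0.        ]
(np.float64(326.63959608863604), np.float64(305.53422329770046)) [327.93503061 277.28213591]
d tool [-0.0011  0.0031  0.0329] rot z None
```

To row units: 0.028 m / 0.8 = 0.035, 0.0033 m / 0.8 = 0.0041.

```bash
python3 -m creep '[[0.05, [0, 0.0041, 0.0125], 0], [0.05, [0, 0.0041, 0.0275], 0], [0.05, [0, 0.0041, 0.035], 0], [0.05, [0, 0.0041, 0.035], 0], [0.05, [0, 0.0041, 0.035], 0]]' 6; python3 -c "
from h import *
s=arm.get_state();print(s['eef_pos'],s['force'],s['moment'])"
```

```text
t: 2.95
eef_pos: [0.5491, -0.0443, 0.1904]
ee_rot: [3.141, -0.001, 0.066]
force: [-0.5, -0.1, 0.3]
width: 0.0502
gripper_force: 0.0
[ 0.54907916 -0.04427481  0.19035428] [-0.5023047  -0.12649252  0.2933033 ] [-0.03471637 -0.00523149  0.01179139]
```

To row units: 0.0045 m / 0.8 = 0.0056, -0.0015 m / 0.8 = -0.0019.

```bash
python3 -m creep '[[0.05, [-0.0019, 0, 0.0031], 0], [0.05, [-0.0019, 0, 0.0056], 0], [0.05, [-0.0019, 0, 0.0056], 0], [0.028, [-0.0019, 0, 0.0056], 0], [0.028, [-0.0019, 0, 0.0056], 0], [0.028, [-0.0019, 0, 0.0056], 0], [0.028, [-0.0019, 0, 0.0056], 0], [0.028, [-0.0019, 0, 0.0056], 0]]' 6; python3 -c "
from h import *
s=arm.get_state();print(s['eef_pos'],s['force'],s['moment'])"
```

```text
t: 3.62
eef_pos: [0.5476, -0.0441, 0.1852]
ee_rot: [-3.141, -0.0, 0.066]
force: [-0.9, 2.2, 0.8]
width: 0.0336
gripper_force: 6.0
[ 0.54757968 -0.04413504  0.1852155 ] [-0.88332978  2.23450236  0.78854261] [0.7708692  0.04615138 0.03155316]
```

To row units: -0.0117 m / 0.8 = -0.0146, -0.0095 m / 0.8 = -0.0119.

```bash
python3 -m creep '[[0.028, [0, 0, 0], 0], [0.028, [-0.0001, 0, -0.003], 0], [0.028, [-0.0006, 0, -0.006], 0], [0.028, [-0.0014, 0, -0.009], 0], [0.028, [-0.0024, 0, -0.0119], 0], [0.028, [-0.0038, 0, -0.0146], 0]]' 15; python3 -c "
from h import *
s=arm.get_state();print(s['eef_pos'],s['force'],s['moment'])"
```

```text
t: 4.12
eef_pos: [0.5441, -0.0444, 0.1966]
ee_rot: [-3.141, 0.001, 0.066]
force: [1.9, 3.0, -6.6]
width: 0.0337
gripper_force: 15.0
[ 0.54413544 -0.04441192  0.19656838] [ 1.92743141  2.97296328 -6.55335779] [ 1.13758693 -0.68381262 -0.02078238]
```

To row units: -0.0103 m / 0.8 = -0.0129, -0.01 m / 0.8 = -0.0125.

```bash
python3 -m creep '[[0.028, [-0.0015, 0, -0.0025], 0], [0.028, [-0.0034, 0, -0.005], 0], [0.028, [-0.0055, 0, -0.0071], 0], [0.028, [-0.0078, 0, -0.0091], 0], [0.028, [-0.0103, 0, -0.0109], 0], [0.028, [-0.0129, 0, -0.0125], 0]]'; python3 -c "
from h import *
s=arm.get_state();print(s['eef_pos'],s['force'],s['moment'])"
```

```text
t: 4.62
eef_pos: [0.535, -0.0451, 0.2077]
ee_rot: [-3.142, -0.003, 0.067]
force: [4.5, 3.6, -2.5]
width: 0.0332
gripper_force: 15.0
[ 0.53499483 -0.04514922  0.20772595] [ 4.5052126   3.5692332  -2.48319604] [ 1.34194869 -1.54490813  0.00742387]
```

To row units: -0.0125 m / 0.8 = -0.0156, -0.0117 m / 0.8 = -0.0146.

```bash
python3 -m creep '[[0.028, [-0.0028, 0, -0.0013], 0], [0.028, [-0.0056, 0, -0.0023], 0], [0.028, [-0.0086, 0, -0.0029], 0], [0.028, [-0.0116, 0, -0.0033], 0], [0.028, [-0.0146, 0, -0.0033], 0], [0.028, [-0.0156, 0, -0.0033], 0], [0.028, [-0.0156, 0, -0.0033], 0]]'; python3 - <<'E'
from h import *
T,s=tool();print(s['eef_pos'],s['force'],s['moment'])
im=arm.grab_frame("wrist"); a=im[190:440,190:490,::-1]
b=arm.grab_frame("scene")[150:250,240:360,::-1]
a=cv2.resize(a,(400,333)); b=cv2.resize(b,(400,333),interpolation=cv2.INTER_CUBIC)
cv2.imwrite("pics/up.png",np.hstack([a,b]))
E
```

```text
t: 5.2
eef_pos: [0.5241, -0.0459, 0.212]
ee_rot: [3.141, -0.007, 0.067]
force: [4.0, 4.0, 3.8]
width: 0.0331
gripper_force: 15.0
[ 0.52410726 -0.0459229   0.21198962] [4.00170432 3.97889993 3.78683771] [ 1.36208332 -1.83711123 -0.0158771 ]
```

View pics/up.png

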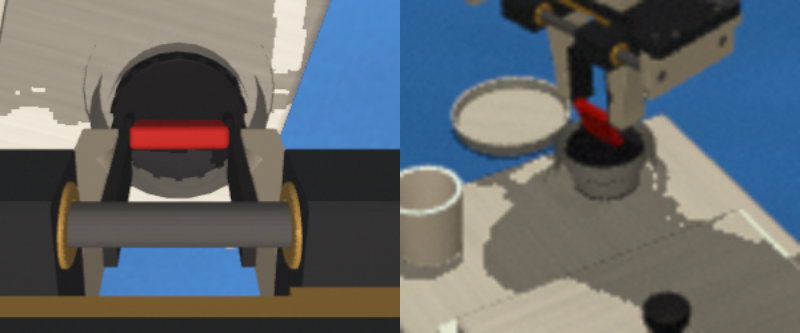

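To row units: -0.025 m / 0.8 = -0.0313, -0.012 m / 0.8 = -0.015, 1.571 rad / 3.1416 = 0.5001.

```bash
python3 -m creep '[[0.056, [0, 0, 0], 0], [0.056, [0, 0, 0], 0], [0.056, [0, 0, 0], 0], [0.056, [0, 0, -0.015], 0], [0.056, [0, 0, -0.0313], 0], [0.056, [0, 0, -0.0313], 0.0382], [0.056, [0, 0, -0.0313], 0.0764], [0.056, [0, 0, -0.0313], 0.1146], [0.056, [0, 0, -0.0313], 0.1528], [0.056, [0, 0, -0.0313], 0.191], [0.056, [0, 0, -0.0313], 0.2292], [0.056, [0, 0, -0.0313], 0.2674], [0.056, [0, 0, -0.0313], 0.3056], [0.056, [0, 0, -0.0313], 0.3438], [0.056, [0, 0, -0.0313], 0.382], [0.056, [0, 0, -0.0313], 0.4202], [0.056, [0, 0, -0.0313], 0.4584], [0.056, [0, 0, -0.0313], 0.5001], [0.056, [0, 0, -0.0313], 0.5001], [0.056, [0, 0, -0.0313], 0.5001]]'; python3 - <<'E'
from h import *
T,s=tool();np.save("T3.npy",T);print(s['eef_pos'],s['force'],s['moment'],s['q'])
im=arm.grab_frame("wrist"); a=im[150:450,120:520,::-1]
cv2.imwrite("pics/f1.png",cv2.resize(a,(800,600)))
togo([.5233,-.0448,.196],-1.504)
E
```

```text
t: 6.97
eef_pos: [0.5212, -0.0465, 0.2343]
ee_rot: [3.141, -0.001, -1.502]
force: [-0.1, 0.3, 0.9]
width: 0.056
gripper_force: 0.0
[ 0.52121849 -0.04652016  0.23425211] [-0.11798322  0.32955704  0.93021243] [ 0.08216815 -0.05377962 -0.01036781] [ 2.86490796e-01  1.03349510e-01 -3.07025942e-01  3.28883183e-04
 -1.16139715e+00 -2.17481845e-01]
d tool [-0.0015 -0.0021  0.0383] rot z 0.003
```

View pics/f1.png

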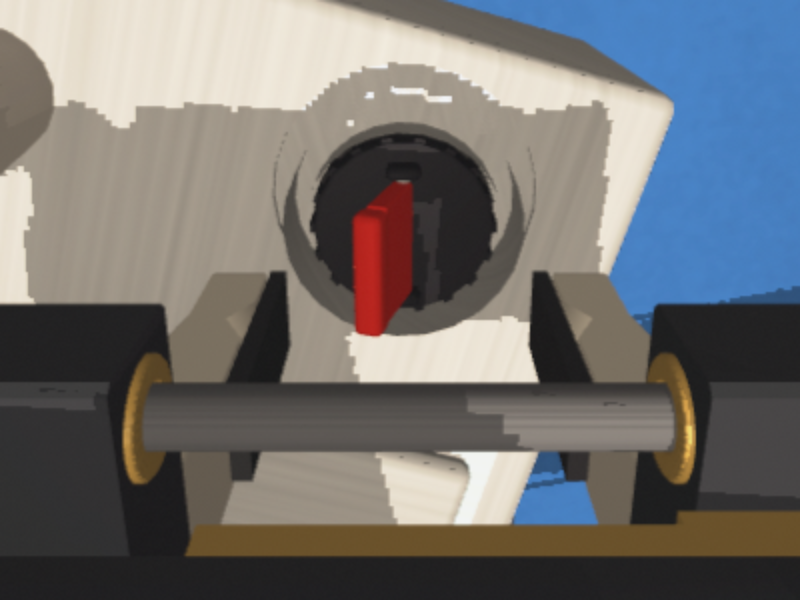

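```bash
python3 - <<'E'
from h import *
T=np.load("T3.npy")
f=lambda u,v,z:hit(120+u/2,150+v/2,z,"wrist",T).round(4)
for z in (.214,.217): print(f(355,212,z),f(385,205,z),f(357,333,z),f(381,333,z))
print("neck",f(405,200,.183), "cap c",f(405,224,.183))
print("base far edge r",f(411,190,.189))
E
```

```text
[ 0.5359 -0.061   0.214 ] [ 0.5285 -0.0634  0.214 ] [ 0.5337 -0.027   0.214 ] [ 0.5274 -0.0274  0.214 ]
[ 0.5357 -0.0622  0.217 ] [ 0.5285 -0.0645  0.217 ] [ 0.5336 -0.0287  0.217 ] [ 0.5274 -0.0291  0.217 ]
neck [ 0.523  -0.0538  0.183 ] cap c [ 0.5225 -0.0463  0.183 ]
base far edge r [ 0.5216 -0.0591  0.189 ]
```

To row units: 0.037 m / 0.8 = 0.0463, -0.0018 m / 0.8 = -0.0023, 0.003 rad / 3.1416 = 0.001.

```bash
python3 -m creep '[[0.056, [-0.0015, -0.0023, 0.0188], 0.001], [0.056, [-0.0015, -0.0023, 0.0375], 0.001], [0.056, [-0.0015, -0.0023, 0.0463], 0.001], [0.056, [-0.0015, -0.0023, 0.0463], 0.001], [0.04, [-0.0015, -0.0023, 0.0463], 0.001], [0.03, [-0.0015, -0.0023, 0.0463], 0.001], [0.02, [-0.0015, -0.0023, 0.0463], 0.001], [0.012, [-0.0015, -0.0023, 0.0463], 0.001], [0.004, [-0.0015, -0.0023, 0.0463], 0.001], [0.004, [-0.0015, -0.0023, 0.0463], 0.001], [0.004, [-0.0015, -0.0023, 0.0463], 0.001], [0.004, [-0.0015, -0.0023, 0.0463], 0.001], [0.004, [-0.0015, -0.0023, 0.0463], 0.001]]' 8; python3 -c "
from h import *
s=arm.get_state();print(s['eef_pos'],s['ee_rot'],s['force'],s['moment'])"
```

```text
t: 8.1
eef_pos: [0.5243, -0.0447, 0.1982]
ee_rot: [-3.14, -0.0, -1.507]
force: [2.5, 1.1, 5.4]
width: 0.0079
gripper_force: 8.0
[ 0.52427883 -0.04468874  0.19821841] [-3.13955149e+00 -6.65703325e-05 -1.50741904e+00] [2.52432667 1.06111352 5.36624497] [ 0.22117821 -0.8696624   0.03630792]
```

To row units: -0.0002 m / 0.8 = -0.0003, -0.0001 m / 0.8 = -0.0001, -0.12 rad / 3.1416 = -0.0382.

```bash
cat > p.py <<'E'
from h import *
s=arm.get_state();print("yaw %.3f turned %.1f deg z %.4f xy"%(s['ee_rot'][2],np.degrees(s['ee_rot'][2]+1.507),s['eef_pos'][2]),s['eef_pos'][:2].round(4),"F",s['force'].round(1),"M",s['moment'].round(3),"w %.4f"%s['width'])
E
python3 -m creep '[[0.004, [0, 0, 0], 0], [0.004, [0, 0, 0], 0], [0.004, [0, 0, 0], 0]]' 55 >/dev/null; python3 p.py
python3 -m creep '[[0.004, [0, 0, 0], -0.0127], [0.004, [0, 0, -0.0001], -0.0255], [0.004, [0, 0, -0.0003], -0.0382], [0.004, [0, 0, -0.0003], -0.0382]]' >/dev/null;python3 p.py
```

```text
yaw -1.507 turned -0.0 deg z 0.1982 xy [ 0.524  -0.0447] F [0.9 2.  6.1] M [ 0.317 -0.55   0.018] w 0.0072
yaw -1.386 turned 7.0 deg z 0.1982 xy [ 0.5238 -0.0447] F [1.7 0.7 5.7] M [ 0.486 -0.393 -0.334] w 0.0075
```

To row units: -0.0013 m / 0.8 = -0.0016, -0.001 m / 0.8 = -0.0013, -0.05 rad / 3.1416 = -0.0159.

```bash
python3 -m creep '[[0.004, [0, 0, -0.0005], -0.0159], [0.004, [0, 0, -0.0009], -0.0318], [0.004, [0, 0, -0.0013], -0.0477], [0.004, [0, 0, -0.0016], -0.0637]]' >/dev/null;python3 p.py
python3 -m creep '[[0.004, [0, 0, -0.0001], -0.0159], [0.004, [0, 0, -0.0003], -0.0318], [0.004, [0, 0, -0.0004], -0.0477], [0.004, [0, 0, -0.0005], -0.0637]]' >/dev/null;python3 p.py
```

```text
yaw -1.186 turned 18.4 deg z 0.1984 xy [ 0.523  -0.0446] F [ 1.5  0.5 -1.9] M [ 0.404 -0.74  -0.427] w 0.0070
yaw -0.986 turned 29.8 deg z 0.1984 xy [ 0.5224 -0.0446] F [ 1.7  1.3 -2.1] M [ 0.392 -0.318 -0.395] w 0.0072
```

To row units: -0.0004 m / 0.8 = -0.0005, -0.0003 m / 0.8 = -0.0004, -0.15 rad / 3.1416 = -0.0477.

```bash
for i in 1 2 3; do python3 -m creep '[[0.004, [0, 0, -0.0001], -0.0159], [0.004, [0, 0, -0.0003], -0.0318], [0.004, [0, 0, -0.0004], -0.0477], [0.004, [0, 0, -0.0005], -0.0637]]' >/dev/null;python3 p.py; done
```

```text
yaw -0.787 turned 41.3 deg z 0.1985 xy [ 0.522  -0.0447] F [ 0.5  0.1 -2.2] M [ 0.398 -0.043 -0.437] w 0.0072
yaw -0.587 turned 52.7 deg z 0.1988 xy [ 0.5212 -0.0445] F [-3.7  3.3  0.6] M [ 1.249  1.263 -0.281] w 0.0071
yaw -0.386 turned 64.2 deg z 0.1993 xy [ 0.5208 -0.0445] F [-4.5  2.5  2.9] M [ 1.036  1.595 -0.236] w 0.0076
```

To row units: -0.0006 m / 0.8 = -0.0008, -0.0004 m / 0.8 = -0.0005, -0.1 rad / 3.1416 = -0.0318.

```bash
python3 -m creep '[[0.004, [-0.0003, 0, -0.0004], -0.0159], [0.004, [-0.0005, 0.0003, -0.0008], -0.0318], [0.004, [-0.0005, 0.0003, -0.0008], -0.0318]]' >/dev/null;python3 p.py;python3 -m creep '[[0.004, [0, 0, -0.0003], -0.0159], [0.004, [0, 0, -0.0004], -0.0318], [0.004, [0, 0, -0.0004], -0.0318]]' >/dev/null;python3 p.py
```

```text
yaw -0.287 turned 69.9 deg z 0.1997 xy [ 0.5206 -0.0446] F [-3.5  3.2 -1.6] M [ 1.119  1.519 -0.267] w 0.0072
yaw -0.187 turned 75.6 deg z 0.2000 xy [ 0.5207 -0.0447] F [-4.   2.9 -1.1] M [ 1.105  1.635 -0.198] w 0.0072
```

To row units: -0.0002 m / 0.8 = -0.0003, -0.0001 m / 0.8 = -0.0001, -0.08 rad / 3.1416 = -0.0255.

```bash
for i in 1 2; do python3 -m creep '[[0.004, [0, 0, -0.0001], -0.0127], [0.004, [0, 0, -0.0003], -0.0255], [0.004, [0, 0, -0.0003], -0.0255]]' >/dev/null;python3 p.py;done
```

```text
yaw -0.108 turned 80.2 deg z 0.2002 xy [ 0.5206 -0.0448] F [-4.2  1.7 -1. ] M [ 0.906  1.765 -0.215] w 0.0069
yaw -0.028 turned 84.7 deg z 0.2004 xy [ 0.5206 -0.0449] F [-4.3  0.9 -1.3] M [ 0.759  1.773 -0.157] w 0.0067
```

To row units: -0.0002 m / 0.8 = -0.0003, -0.0001 m / 0.8 = -0.0001, -0.07 rad / 3.1416 = -0.0223.

```bash
for i in 1 2; do python3 -m creep '[[0.004, [0, 0, -0.0001], -0.0127], [0.004, [0, 0, -0.0003], -0.0223], [0.004, [0, 0, -0.0003], -0.0223]]' >/dev/null;python3 p.py;done
```

```text
yaw 0.041 turned 88.7 deg z 0.2006 xy [ 0.5205 -0.0451] F [-5.3  1.2 -1.7] M [ 0.411  1.9   -0.221] w 0.0072
yaw 0.111 turned 92.7 deg z 0.2008 xy [ 0.5204 -0.0451] F [-5.9  0.9 -0.5] M [ 0.242  1.891 -0.165] w 0.0076
```

To row units: -0.0008 m / 0.8 = -0.001, -0.0004 m / 0.8 = -0.0005, -0.06 rad / 3.1416 = -0.0191.

```bash
python3 -m creep '[[0.004, [-0.0005, 0, -0.0001], -0.0095], [0.004, [-0.001, 0, -0.0003], -0.0191], [0.004, [-0.001, 0, -0.0003], -0.0191]]' >/dev/null;python3 p.py;python3 -m creep '[[0.004, [0, 0, -0.0001], -0.0095], [0.004, [0, 0, -0.0003], -0.0191], [0.004, [0, 0, -0.0003], -0.0191]]' >/dev/null;python3 p.py
```

```text
yaw 0.171 turned 96.1 deg z 0.2011 xy [ 0.5203 -0.0451] F [-3.2  0.9 -3.5] M [ 0.11   1.412 -0.186] w 0.0076
yaw 0.231 turned 99.6 deg z 0.2012 xy [ 0.5203 -0.0452] F [-5.3  0.4 -5.5] M [ 1.000e-03  1.684e+00 -2.100e-01] w 0.0072
```

To row units: -0.0003 m / 0.8 = -0.0004, -0.0001 m / 0.8 = -0.0001, -0.05 rad / 3.1416 = -0.0159.

```bash
for i in 1 2; do python3 -m creep '[[0.004, [-0.0001, 0, 0.0001], -0.0095], [0.004, [-0.0004, 0, 0.0001], -0.0159], [0.004, [-0.0004, 0, 0.0001], -0.0159]]' >/dev/null;python3 p.py;done
```

```text
yaw 0.281 turned 102.4 deg z 0.2015 xy [ 0.5204 -0.0453] F [-4.6 -1.6 -7.1] M [-0.299  1.957 -0.208] w 0.0070
yaw 0.332 turned 105.3 deg z 0.2018 xy [ 0.5206 -0.0454] F [-5.2 -0.9 -4.9] M [-0.452  1.827 -0.154] w 0.0072
```

To row units: 0.0003 m / 0.8 = 0.0004, 0.0002 m / 0.8 = 0.0003, -0.04 rad / 3.1416 = -0.0127.

```bash
python3 -m creep '[[0.004, [0, 0, 0.0003], -0.0064], [0.004, [0, 0, 0.0004], -0.0127], [0.004, [0, 0, 0.0004], -0.0127]]' >/dev/null;python3 p.py;
```

```text
yaw 0.372 turned 107.6 deg z 0.2019 xy [ 0.5208 -0.0455] F [-4.9 -0.7 -2. ] M [-0.466  2.176 -0.138] w 0.0070
```

To row units: -0.0009 m / 0.8 = -0.0011, -0.0004 m / 0.8 = -0.0005, -0.04 rad / 3.1416 = -0.0127.

```bash
python3 -m creep '[[0.004, [-0.0005, -0.0003, 0], -0.0064], [0.004, [-0.0011, -0.0005, 0], -0.0127], [0.004, [-0.0011, -0.0005, 0], -0.0127]]' >/dev/null;python3 p.py;
```

```text
yaw 0.412 turned 110.0 deg z 0.2020 xy [ 0.5204 -0.0453] F [-3.5 -1.6 -4.2] M [-0.947  1.377 -0.153] w 0.0072
```

To row units: -0.0006 m / 0.8 = -0.0008, -0.0003 m / 0.8 = -0.0004, -0.04 rad / 3.1416 = -0.0127.

```bash
python3 -m creep '[[0.004, [-0.0004, -0.0001, 0], -0.0064], [0.004, [-0.0008, -0.0004, 0], -0.0127], [0.004, [-0.0008, -0.0004, 0], -0.0127]]' >/dev/null;python3 p.py;
```

```text
yaw 0.454 turned 112.4 deg z 0.2023 xy [ 0.5206 -0.0448] F [-1.1 -0.4 -4.3] M [-0.381  0.35  -0.043] w 0.0070
```

To row units: 0.0002 m / 0.8 = 0.0003, -0.05 rad / 3.1416 = -0.0159.

```bash
python3 -m creep '[[0.004, [0, 0, 0.0003], -0.0064], [0.004, [0, 0, 0.0003], -0.0159], [0.004, [0, 0, 0.0003], -0.0159]]' >/dev/null;python3 p.py;
```

```text
yaw 0.505 turned 115.3 deg z 0.2028 xy [ 0.5213 -0.0445] F [ 0.3  0.6 -1.4] M [-0.08  -0.007  0.015] w 0.0074
```

To row units: -0.002 m / 0.8 = -0.0025, -0.001 m / 0.8 = -0.0013, -0.03 rad / 3.1416 = -0.0095.

```bash
python3 -m creep '[[0.004, [0, 0, 0], -0.0095], [0.004, [0, 0, -0.0013], -0.0095], [0.004, [0, 0, -0.0025], -0.0095], [0.004, [0, 0, -0.0025], -0.0095]]' >/dev/null;python3 p.py;
```

```text
yaw 0.531 turned 116.8 deg z 0.2045 xy [ 0.5205 -0.0448] F [-0.5  0.5 -2.1] M [-0.024 -0.021  0.034] w 0.0070
```

To row units: -0.007 m / 0.8 = -0.0088, -0.004 m / 0.8 = -0.005.

```bash
python3 -m creep '[[0.004, [0, 0, -0.0025], 0], [0.004, [0, 0, -0.005], 0], [0.004, [0, 0, -0.0088], 0], [0.004, [0, 0, -0.0088], 0]]' >/dev/null;python3 p.py; python3 -m creep '[[0.004, [0, 0, -0.0125], 0], [0.004, [0, 0, -0.0275], 0], [0.004, [0, 0, -0.0463], 0], [0.004, [0, 0, -0.0688], 0], [0.004, [0, 0, -0.0813], 0], [0.004, [0, 0, -0.0813], 0]]' >/dev/null;python3 p.py; python3 - <<'E'
from h import *
T,s=tool()
D=(hit(468,328.7,.014)+hit(547,270,.014,"wrist",np.load("T1.npy")))/2; print(D)
togo([.406,-.327,.276])
im=arm.grab_frame("wrist"); b=arm.grab_frame("scene")
a=cv2.resize(im[:,:,::-1],(400,300)); b=cv2.resize(b[100:250,200:400,::-1],(400,300),interpolation=cv2.INTER_CUBIC)
cv2.imwrite("pics/lift.png",np.hstack([a,b]))
E
```

```text
yaw 0.532 turned 116.8 deg z 0.2117 xy [ 0.5203 -0.0449] F [ 0.2  0.6 -2. ] M [-0.117 -0.087 -0.052] w 0.0070
yaw 0.532 turned 116.8 deg z 0.2788 xy [ 0.5212 -0.0449] F [ 0.8  0.8 -1. ] M [-0.108 -0.118 -0.037] w 0.0072
[ 0.40488913 -0.32719512  0.014     ]
d tool [-0.2424  0.1846  0.0021] rot z None
```

View pics/lift.png

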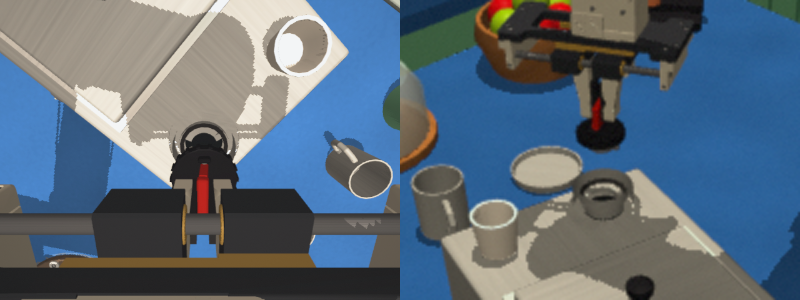

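To row units: -0.242 m / 0.8 = -0.3025, 0.18 m / 0.8 = 0.225.

```bash
python3 -m creep '[[0.004, [-0.0125, 0.01, 0], 0], [0.004, [-0.0375, 0.0288, 0], 0], [0.004, [-0.0625, 0.0475, 0], 0], [0.004, [-0.0875, 0.0663, 0], 0], [0.004, [-0.1125, 0.085, 0], 0], [0.004, [-0.1375, 0.1038, 0], 0], [0.004, [-0.1625, 0.1225, 0], 0], [0.004, [-0.1875, 0.1425, 0], 0], [0.004, [-0.2125, 0.1613, 0], 0], [0.004, [-0.2375, 0.18, 0], 0], [0.004, [-0.2625, 0.2, 0], 0], [0.004, [-0.2813, 0.2138, 0.025], 0], [0.004, [-0.295, 0.225, 0.0625], 0], [0.004, [-0.3025, 0.2313, 0.1], 0], [0.004, [-0.3025, 0.2313, 0.1375], 0], [0.004, [-0.3025, 0.2313, 0.1625], 0], [0.004, [-0.3025, 0.2313, 0.1875], 0], [0.004, [-0.3025, 0.2313, 0.1875], 0]]'; python3 p.py; python3 - <<'E'
from h import *
togo([.405,-.327,.044])
im=arm.grab_frame("top")[290:380,410:530,::-1]; b=arm.grab_frame("scene")[120:240,200:360,::-1]
cv2.imwrite("pics/dish.png",np.hstack([cv2.resize(im,(400,300),interpolation=cv2.INTER_CUBIC),cv2.resize(b,(400,300),interpolation=cv2.INTER_CUBIC)]))
E
```

```text
t: 16.62
eef_pos: [0.4015, -0.3261, 0.121]
ee_rot: [-3.134, 0.005, 0.531]
force: [-0.5, 0.5, -1.4]
width: 0.0073
gripper_force: 55.0
yaw 0.531 turned 116.8 deg z 0.1210 xy [ 0.4015 -0.3261] F [-0.5  0.5 -1.4] M [-0.007  0.148 -0.04 ] w 0.0073
d tool [0.003  0.0031 0.077 ] rot z None
```

The manual's scale: shifts go in shares of 0.8 m and turns go in shares of 180 degrees. Converting my numbers, 0.06 m / 0.8 = 0.075, 0.052 m / 0.8 = 0.065.

```bash
python3 -m creep '[[0.004, [0.0025, 0.0013, 0.0125], 0], [0.004, [0.0038, 0.0013, 0.0313], 0], [0.004, [0.0038, 0.0013, 0.05], 0], [0.004, [0.0038, 0.0013, 0.065], 0], [0.004, [0.0038, 0.0013, 0.075], 0], [0.004, [0.0038, 0.0013, 0.075], 0], [0.004, [0.0038, 0.0013, 0.075], 0]]'>/dev/null; python3 p.py; python3 - <<'E'
from h import *
togo([.405,-.327,.044])
E
```

```text
yaw 0.533 turned 116.9 deg z 0.0662 xy [ 0.4087 -0.3266] F [ 1.2  0.3 -0.8] M [-0.073 -0.081 -0.   ] w 0.0072
d tool [-0.0034 -0.0016  0.0222] rot z None
```

To row units: 0.017 m / 0.8 = 0.0213, 0.012 m / 0.8 = 0.015.

```bash
python3 -m creep '[[0.004, [-0.0025, -0.0013, 0.0075], 0], [0.004, [-0.0038, -0.0013, 0.015], 0], [0.004, [-0.0038, -0.0013, 0.0213], 0], [0.004, [-0.0038, -0.0013, 0.0213], 0], [0.004, [-0.0038, -0.0013, 0.0213], 0]]'>/dev/null; python3 p.py; python3 -m creep '[[0.004, [0, 0, 0.0013], 0], [0.004, [0, 0, 0.0025], 0], [0.004, [0, 0, 0.0025], 0]]'>/dev/null; python3 p.py;
```

```text
yaw 0.532 turned 116.8 deg z 0.0486 xy [ 0.405  -0.3272] F [-0.4  0.4 -1. ] M [-0.101 -0.043  0.003] w 0.0072
yaw 0.532 turned 116.8 deg z 0.0468 xy [ 0.4053 -0.3272] F [-0.  -0.4 -1.3] M [-0.079 -0.046  0.069] w 0.0072
```

To row units: 0.001 m / 0.8 = 0.0013, 0.0005 m / 0.8 = 0.0006.

```bash
for i in 1 2 3 4; do python3 -m creep '[[0.004, [0, 0, 0.0006], 0], [0.004, [0, 0, 0.0013], 0], [0.004, [0, 0, 0.0013], 0]]'>/dev/null; python3 p.py|cut -c20-90; done
```

```text
6.8 deg z 0.0458 xy [ 0.4052 -0.3272] F [-0.3 -0.1 -1.7] M [-0.062 -0.0
6.8 deg z 0.0448 xy [ 0.4052 -0.3272] F [-0.2  0.5 -1. ] M [-0.095  0.0
6.9 deg z 0.0443 xy [ 0.4054 -0.3272] F [-1.6  0.7  3.8] M [0.46  0.348
6.9 deg z 0.0441 xy [ 0.4055 -0.3273] F [-3.2  3.3 14.4] M [ 1.452  1.3
```

To row units: -0.12 m / 0.8 = -0.15, -0.04 m / 0.8 = -0.05.

```bash
python3 -m creep '[[0.004, [0, 0, -0.0013], 0], [0.004, [0, 0, -0.0013], 0], [0.012, [0, 0, -0.0013], 0], [0.02, [0, 0, -0.0013], 0], [0.03, [0, 0, -0.0013], 0], [0.04, [0, 0, -0.0013], 0], [0.04, [0, 0, -0.0013], 0], [0.04, [0, 0, -0.0188], 0], [0.04, [0, 0, -0.05], 0], [0.04, [0, 0, -0.1], 0], [0.04, [0, 0, -0.15], 0], [0.04, [0, 0, -0.15], 0]]' 5; python3 - <<'E'
from h import *
T,s=tool(); print(s['force'])
im=arm.grab_frame("wrist"); b=arm.grab_frame("scene")[120:240,200:360,::-1]
cv2.imwrite("pics/end.png",np.hstack([cv2.resize(im[:,:,::-1],(400,300)),cv2.resize(b,(400,300),interpolation=cv2.INTER_CUBIC)]))
E
```

```text
t: 19.97
eef_pos: [0.409, -0.3294, 0.1707]
ee_rot: [3.131, -0.006, 0.534]
force: [1.2, -1.2, 1.7]
width: 0.04
gripper_force: 0.0
[ 1.22154306 -1.19025346  1.73446064]
```

View pics/end.png

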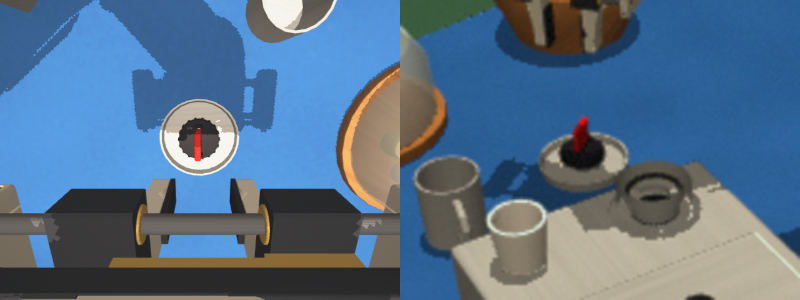

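The cap stands upright in the middle of the dish (left view, about 200,138), tab up, and the gripper is clear of it.

```bash
python3 -c "
from station import arm
print(arm.job_done())"
```

```text
the job is handed in; nothing more can be done
None
```

I handed the job in at about 20 s: the cap came free at about 112° of turn and now stands upright near the middle of the dish, tab up, with the gripper clear; the hand-in gave no verdict.

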